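# Clamp the open tin for stirring

### The arm

A 6-joint arm with a two-finger parallel gripper is mounted at the origin on a cart in front of the work surface, level with it; the furniture and walls round the work are solid. World frame = base frame: x ahead of the robot, y to its left, z up, the work surface at z = 0. Lengths are in m, angles in rad, forces in N, time in s.
With the tool pointing down it reaches from about 0.375 to 0.9 m from the base axis. Payload 3.1 kg.
Tool frame: the origin (TCP) lies at the very end of the fingers, on their centre line; the grasp point (between the pads) lies 19 mm behind it (grip_depth is the distance from the TCP to the grasp point, in m); z points along the fingers, y is the line along which they close (so a half turn about z gives the same grasp; the last joint's range is limited). The gripper opens to 85 mm and grips with 20 to 120 N. Pads are 22 mm wide; open, the fingers measure 114 mm over their backs; the gripper's body (76 mm by 85 mm) begins 54 mm behind the grasp point. The pads swing forward as they close: fully open they stand 13 mm farther back than shut.
Start: joints at [-0.178, 0.527, 1.433, -0, 1.181, -0.178], TCP at [0.625, 0, 0.231] pointing down, gripper open.
Joint ranges: [-3.08, 3.08], [-0.75, 2.2], [0.22, 2.44], [-1.43, 4.57], [0, 2.65], [-2.85, 2.85]. Speed limits (rad/s): [2.79, 2.79, 3.14, 3.14, 3.14, 3.14].

### API

Orientations are given as a unit quaternion [x, y, z, w].
In Python, from station import * gives the robot as it stands.
- The arm moves only by the tool apply_moves, never from a script. Its argument "plan" is a list of rows, each a list of 7 numbers: the shift along the tool's x, y, z in m, then the turn, a rotation vector about the tool's x, y, z in rad, then the gripper command: -1 is fully open, 1 is shut, values between are in proportion. In form: [[dx, dy, dz, wx, wy, wz, jaw], ...]. A call has 1 to 8 rows; each row shifts and turns the commanded pose from where the row before left it, along the tool's axes as they then stand; what a row does not reach is not made up. A row lasts 1/8 s, in which the tool goes at most 62.5 mm and 10.7 degrees, less where a joint would pass 70% of its speed; a pose out of reach is approached as far as the arm can. A call is refused whole if a number of a shift passes 0.0625 or a number of a turn 0.188, either way. A call with a gripper value outside its range is refused whole. The fingers move at their own pace and stop on an object; "force" is the grip in N (left out, the last holds). Time passes only in rows, so rows that do not move let the fingers close. It gives the time, the measured TCP pose, the force, the opening and the grip force at its end, in the units of the state.
- sense(): the state, without advancing time (a new reading comes with each control period).
- snapshot(name): name is "scene" or "side" or "wrist"; returns the picture (384x512x3 uint8, red, green, blue); there is no depth.
- calibration(name): a dict with "camera_matrix" (3x3 intrinsics, pixels), "R" (3x3) and "t" (3): a world point X has camera coordinates R X + t; the wrist camera has in their place "mount" (4x4, takes a point from camera to tool coordinates, whose origin is the TCP and whose axes are the flange's). Camera axes: x right, y down, z forward; pixel columns grow to the right and rows downward; lengths in m; the calibration is good to about 2 mm. A picture is of the moment at which its call begins: read the wrist's pose just before it. calibration takes no time and is no camera call.
- sign_off(): hands the job in; it is judged then, once.
The state is a dict: "t": time; "q": joint angles; "qd": joint speeds; "tau": joint torques, N m; "tcp_pos": TCP position; "tool_rot": TCP orientation; "force": force on the tool from outside, world axes, zero at the start; "ft_torque": the same for the moment, N m; "finger_gap": opening from 0.0 (shut) to 1.0 (fully open); "gripper_force": force on a finger pad.
Only numpy, scipy, OpenCV 4.12 (cv2) and the standard library are available. Lean on these libraries where they do the work, as an engineer would, in place of code of your own. Each camera call takes 0.05 s, during which the arm holds its last target. There are 200 camera calls.

### The job

Clamp the open paint tin in the bench clamp so that it can be stirred, pushing with the fingertips only: do not pinch or lift the tin. Push the clamp's sprung jaw open and let it come back until it stays caught on its stop pin at the half-open position, slide the standing tin along the bench into the mouth until it is fully home against the back stop, then press the latch lever's thumb pad so that the jaw springs shut on the tin, and leave it clamped. Keep the tin upright, and leave the things lying around where they are.

Things in the scene. Friction and masses are not known exactly. Their poses are not given: they have to be found in the camera images.
- tin: the open quarter-litre paint tin with grey primer inside, upright cylinder 71 mm in diameter and 66 mm high, 0.24 to 0.45 kg; origin at the centre of its underside, z up. It stands on the bench in front of the clamp's mouth.
- tin_clamp: bench clamp of grey plate, aluminium and steel, fixed to the bench, 115 x 320 mm, 100 mm high. Origin on the bench at the axis of a clamped tin; x points into the mouth (away from the robot), y to the fixed jaw (left), z up. Fixed jaw at y = 39 to 70 mm, 48 mm high, its shallow vee's tips at y = +30; both jaws span x = -30 to 30. Back stop face at x = +37, 42 mm high. The rest reaches to y = -239.
- bay (a point): point on the bench in the clamp's mouth, axes as the clamp: here lies the tin's origin when the tin is fully home against the back stop, midway between the vee's tips and the caught-open jaw (clamp frame x 0, y -10.8 mm). The bench runs level through the mouth, no floor plate. With the jaw caught open the tin has about 5 mm free on either side.
- vee (a point): point on the bench where the tin's origin lies once the jaw has clamped it in the vee (the clamp's origin), axes as the clamp
- jaw (a joint): travel of the sprung jaw in m along the clamp's -y: 0 shut (rubber face at y = -11.5 mm; jaw 50 mm high), end stop 0.055. The spring pushes it shut with 5 N at 0, 11 N at 0.040, 13 N at 0.055. Pushed past 0.042 the stop pin drops into the bar; let go, the jaw comes back and stays caught at about 0.040. Let go earlier it springs back to 0. About 0.024 with the tin clamped.
- push_plate (a point): centre of the face to push: upright dark steel plate on the moving jaw, 46 mm wide along the clamp's x, 50 to 100 mm above the bench (this point 78 mm up), with an 8 mm rolled top edge that stands 2 mm proud of the face; the face looks to the clamp's +y and moves with the jaw. In front of it the space more than 55 mm above the bench is free while no tin is in the mouth.
- latch (a joint): angle of the latch lever in rad: 0 with its stop pin riding on the jaw's bar, about -0.21 when the pin has dropped and holds the jaw; grows as the thumb pad is pressed, end stop +0.09. Pressing it back to about 0 frees the jaw; takes 2 to 5 N.
- thumb_pad (a point): centre of the top of the lever's thumb pad, a ribbed steel plate 32 mm (clamp x) by 35 mm (clamp y) at the outer (-y) end of the clamp, 221 mm from its origin. Top 50 mm above the bench, 12 mm higher when the pin has dropped; from there it is pressed down 12 mm to free the jaw, 17 mm to its end stop.
- jar: jar of thinner with a tin lid, 62 mm in diameter, 78 mm high, stands to the left of the work; origin at the centre of its underside. Bystander.
- toner: small toner bottle with white nozzle, 47 mm in diameter, 147 mm high, stands behind left; origin at the centre of its underside. Bystander.
- lid: pressed tin lid, 62 mm in diameter, 10 mm high, lies to the left; origin at the centre of its underside. Bystander.
- marker: marker pen, 17 mm thick, 123 mm long along its y, lies near the front edge on the right; origin at the centre of its underside. Bystander.
Not all that is in view belongs to the job. Of the things shaped like the tin, the grey one is meant.

How it is judged:
By the outcome, as a careful person would: the job done as asked, in the order asked, and still so for the second after the job is handed in, with the robot touching nothing.
It also fails if it takes over 59 s, if anything falls off the work surface, if the arm or the gripper's body presses on something with over 40 N, if the wrist force passes 120 N, or if a joint passes its speed limit or range.

## Working session

There is one attempt and no reset: what is moved stays moved. The work goes in short steps, Python scripts to look and compute and a tool call to move; the robot and the scene stay as the last step left them, time stands still between calls to the robot, and variables do not carry over. Pictures are saved under pics/ and viewed, at most 10 in all, crops included, and the job is handed in when it is done.

Besides the shell and the picture viewer there is one more tool, called after "Request:" in YAML: its name, and indented under it one key for each argument. apply_moves: Moves the arm, as the interface text tells. Its arguments: {"type":"object","properties":{"plan":{"type":"array"},"force":{"type":"number"}},"required":["plan"]}

```bash
mkdir -p pics; ls; python3 - <<'E'
from station import *
import cv2,numpy as np
s=sense();print({k:np.round(v,3) for k,v in s.items()})
a=snapshot("scene");b=snapshot("side")
for n,i in (("scene",a),("side",b)): cv2.imwrite(f"pics/{n}0.png",i[:,:,::-1])
for n in("scene","side"):
  c=calibration(n);R=np.array(c["R"]);print(n,c["camera_matrix"],-R.T@np.array(c["t"]),R)
print(calibration("wrist"))
E
```

```text
pics
{'t': np.float64(0.0), 'q': array([-0.179,  0.528,  1.434, -0.   ,  1.181, -0.178]), 'qd': array([ 0.   , -0.   , -0.001,  0.001, -0.001, -0.   ]), 'tau': array([ 0.0000e+00, -4.4234e+01, -1.7802e+01, -0.0000e+00,  8.0000e-03,
        0.0000e+00]), 'tcp_pos': array([0.624, 0.   , 0.23 ]), 'tool_rot': array([ 0.707,  0.707, -0.001, -0.001]), 'force': array([ 0.34 ,  0.573, -1.016]), 'ft_torque': array([0.013, 0.049, 0.006]), 'gripper_force': np.float64(0.0), 'finger_gap': np.float64(0.999)}
scene [[458.18481491   0.         261.04006597]
 [  0.         458.18481491 188.63639392]
 [  0.           0.           1.        ]] [-0.09601805 -0.48079134  1.00589495] [[ 0.68175039 -0.73139913 -0.01648393]
 [-0.54228351 -0.49009154 -0.68245064]
 [ 0.49106517  0.47419995 -0.73074579]]
side [[496.24771621   0.         260.92403623]
 [  0.         496.24771621 192.17577852]
 [  0.           0.           1.        ]] [-0.04649524 -0.86687231  0.82212433] [[ 0.88224429 -0.47042659  0.01854273]
 [-0.24110675 -0.48530253 -0.84044571]
 [ 0.40436684  0.73700765 -0.54157841]]
{'camera_matrix': array([[313.68344547,   0.        , 256.68387522],
       [  0.        , 313.68344547, 192.20843411],
       [  0.        ,   0.        ,   1.        ]]), 'mount': array([[ 3.86190011e-04, -9.59214245e-01, -2.82679825e-01,
         7.26682841e-02],
       [ 9.99999758e-01,  5.34163227e-04, -4.46395701e-04,
         1.51503879e-04],
       [ 5.79186282e-04, -2.82679584e-01,  9.59214219e-01,
        -1.42317292e-01],
       [ 0.00000000e+00,  0.00000000e+00,  0.00000000e+00,
         1.00000000e+00]])}
```

View pics/scene0.png

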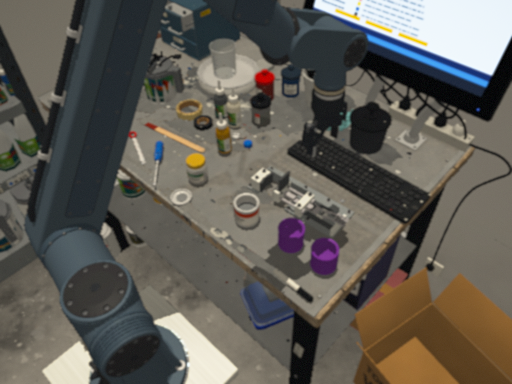

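View pics/side0.png

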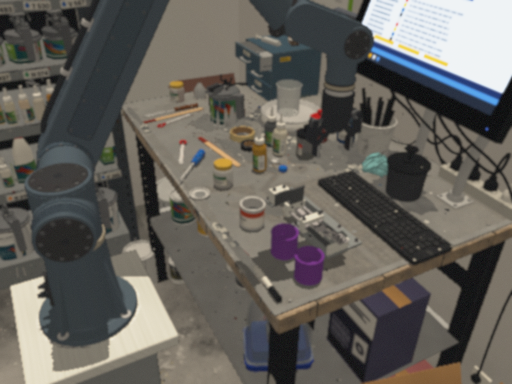

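The tin (grey, red and white band) is at scene (246,210) and side (252,213). The clamp runs from (262,178) to (350,220) in the scene view, and two purple tins stand at (291,235) and (324,256). Next I'll view enlarged crops and cast some rays.

```bash
cat > h.py <<'E'
from station import *
import cv2,numpy as np
from scipy.spatial.transform import Rotation as Ro
def cam(n,s=None):
    c=calibration(n);K=np.array(c["camera_matrix"])
    if n=="wrist":
        s=s or sense();T=np.eye(4);T[:3,:3]=Ro.from_quat(s["tool_rot"]).as_matrix();T[:3,3]=s["tcp_pos"]
        M=T@np.array(c["mount"]);R=M[:3,:3].T;return K,R,-R@M[:3,3]
    return K,np.array(c["R"]),np.array(c["t"])
def ray(c,u,v,z):
    K,R,t=c;o=-R.T@t;d=R.T@np.linalg.solve(K,[u,v,1]);return o+d*(z-o[2])/d[2]
def proj(c,X):
    K,R,t=c;p=K@(R@np.array(X)+t);return p[:2]/p[2]
E
python3 - <<'E'
from h import *
for n,(x0,y0,x1,y1) in (("scene",(225,155,365,285)),("side",(225,170,375,290))):
  i=cv2.imread(f"pics/{n}0.png")[y0:y1,x0:x1]
  cv2.imwrite(f"pics/{n}c.png",cv2.resize(i,None,fx=4.5,fy=4.5,interpolation=cv2.INTER_CUBIC))
a=cv2.imread("pics/scene0.png");b=cv2.imread("pics/side0.png")
cv2.imwrite("pics/c.png",np.hstack([cv2.resize(a[155:285,225:365],(400,371),interpolation=2),cv2.resize(b[165:295,225:365],(400,371),interpolation=2)]))
c=cam("scene");print(ray(c,246,203,.066),ray(c,262,178,.05),ray(c,350,218,.05),ray(c,291,228,.066),ray(c,324,246,.066))
c=cam("side");print(ray(c,252,204,.066))
E
```

```text
[0.4688283 0.123019  0.066    ] [0.57929316 0.16639209 0.05      ] [ 0.62756152 -0.1110788   0.05      ] [ 0.48549596 -0.02387233  0.066     ] [ 0.49752632 -0.12210715  0.066     ]
[0.46852923 0.12064449 0.066     ]
```

View pics/c.png

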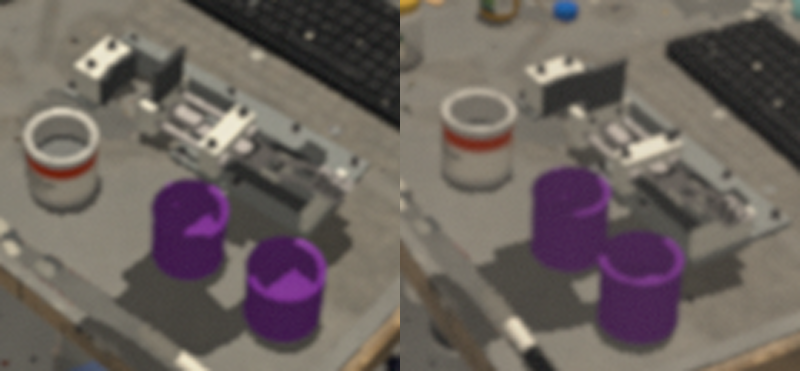

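The close-up crops show the fixed jaw as the white-topped block at left. The dark upright push plate is just right of the mouth, and the thumb pad is at the far right end. Next is a wrist look from here.

```bash
python3 - <<'E'
from h import *
s=sense();c=cam("wrist",s);i=snapshot("wrist")
cv2.imwrite("pics/w0.png",i[:,:,::-1])
cv2.imwrite("pics/w0v.png",cv2.resize(i[:,:,::-1],(800,600),interpolation=2))
print(proj(c,[.469,.122,.066]),proj(c,[.57,.1,0]))
E
```

```text
[83.50892801 42.46771506] [208.44482401  74.41964582]
```

View pics/w0v.png

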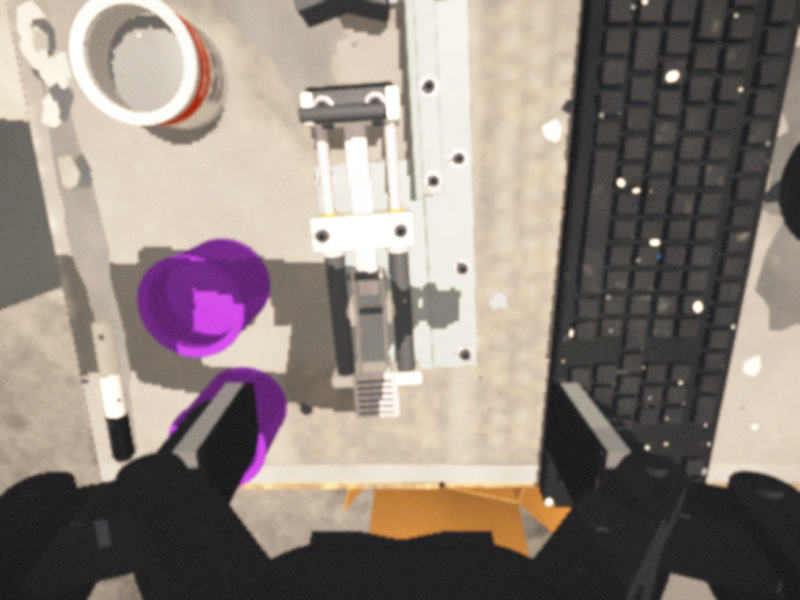

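The wrist view shows, in 800x600 pixels: the tin top at about (135,62), the jaw and plate at (350,105), the bar block at (361,231) and the thumb pad at (377,396). The clamp base plate's right edge runs from about (468,0) to (475,365).

```bash
python3 - <<'E'
from h import *
k=1.5625
c=cam("wrist")
def p(n,u,v,z): print(n,np.round(ray(c,u/k,v/k,z),4))
p("pad",377,396,.05);p("padL",356,396,.05);p("padR",399,396,.05);p("padT",377,374,.05);p("padB",378,416,.05)
p("plateL top100",300,105,.1);p("plateR top100",398,103,.1);p("jawL50",300,120,.05);p("jawR50",398,120,.05)
p("jawface50",350,85,.05);p("platetop",350,93,.1)
p("baseR top",468,10,.0);p("baseR bot",475,365,.0)
p("blockL",311,231,.05);p("blockR",412,231,.05)
p("fixedjawR",388,20,.048);p("fixedapex",347,25,.048);p("fixedL",297,10,.048)
p("tin",135,62,.066);p("purple1",190,305,.066)
p("tinleft",68,62,.066);p("tinright",203,62,.066)
E
```

```text
pad [ 0.6066 -0.095   0.05  ]
padL [ 0.5913 -0.095   0.05  ]
padR [ 0.6227 -0.095   0.05  ]
padT [ 0.6069 -0.0775  0.05  ]
padB [ 0.6071 -0.1113  0.05  ]
plateL top100 [0.5717 0.0982 0.1   ]
plateR top100 [0.6226 0.0992 0.1   ]
jawL50 [0.5614 0.0942 0.05  ]
jawR50 [0.6222 0.0942 0.05  ]
jawface50 [0.593  0.1142 0.05  ]
platetop [0.5978 0.104  0.1   ]
baseR top [0.6691 0.1674 0.    ]
baseR bot [ 0.685  -0.0926  0.    ]
blockL [0.5647 0.0253 0.05  ]
blockR [0.6313 0.0254 0.05  ]
fixedjawR [0.6163 0.1499 0.048 ]
fixedapex [0.592  0.1473 0.048 ]
fixedL [0.5628 0.1552 0.048 ]
tin [0.472  0.1243 0.066 ]
purple1 [ 0.4859 -0.0209  0.066 ]
tinleft [0.4337 0.1243 0.066 ]
tinright [0.5109 0.1243 0.066 ]
```

Request:
apply_moves:
  plan:
    - [0,0,0,0,0,-0.061,1]
    - [0.034,-0.005,0,0,0,0,1]
    - [0.034,-0.005,0,0,0,0,1]
    - [0.034,-0.005,0,0,0,0,1]
    - [0.035,-0.006,0,0,0,0,1]
    - [0,0,0.045,0,0,0,1]
    - [0,0,0.045,0,0,0,1]
    - [0,0,0,0,0,0,1]

```text
t: 1.15
tcp_pos: [0.5924, 0.1355, 0.1377]
tool_rot: [0.685, 0.728, -0.003, -0.003]
force: [-0.4, -0.1, 0.0]
finger_gap: 0.0
gripper_force: 0.0
```

```bash
python3 - <<'E'
from h import *
s=sense();c=cam("wrist",s);i=snapshot("wrist")[:,:,::-1]
cv2.imwrite("pics/w1v.png",cv2.resize(i,(800,600),interpolation=2))
print(s["tcp_pos"],s["finger_gap"],s["force"],s["t"])
E
```

```text
[0.59236802 0.13549215 0.13771329] 7.433010085626647e-05 [-0.37773998 -0.11650804  0.00681399] 1.15
```

View pics/w1v.png

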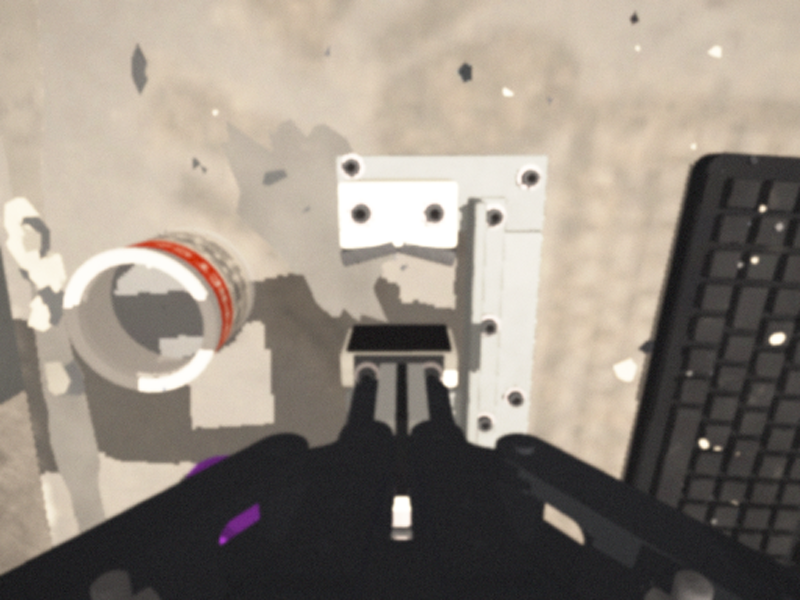

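The wrist close-up shows the fingers centred on the clamp at u=400. The fixed jaw block spans (340–459, 183–246). The push plate face is the black trapezoid at v=325–352, and the tin rim is near (141,319).

```bash
python3 - <<'E'
from h import *
k=1.5625
c=cam("wrist")
def p(n,u,v,z): print(n,np.round(ray(c,u/k,v/k,z),4))
p("fj back L",340,183,.048);p("fj back R",457,181,.048);p("fj front L",340,248,.048);p("fj front R",458,246,.048);p("tipsL",343,263,.048);p("tipsR",457,262,.048)
p("plate top L",345,352,.1);p("plate top R",455,352,.1);p("plate bot",400,325,.05);p("bs",480,300,.042)
p("tinL",64,319,.066);p("tinR",219,319,.066);p("tinT",141,247,.066);p("tinB",141,391,.066)
print(proj(c,sense()["tcp_pos"])*k)
E
```

```text
fj back L [0.5622 0.1941 0.048 ]
fj back R [0.6165 0.1984 0.048 ]
fj front L [0.563  0.1635 0.048 ]
fj front R [0.6199 0.168  0.048 ]
tipsL [0.5647 0.1562 0.048 ]
tipsR [0.6201 0.1602 0.048 ]
plate top L [0.5723 0.1314 0.1   ]
plate top R [0.6163 0.1342 0.1   ]
plate bot [0.5943 0.1267 0.05  ]
bs [0.6344 0.14   0.042 ]
tinL [0.4373 0.1254 0.066 ]
tinR [0.5097 0.1299 0.066 ]
tinT [0.4763 0.1619 0.066 ]
tinB [0.47   0.0903 0.066 ]
[400.61122107 392.29397009]
```

```bash
python3 - <<'E'
from h import *
k=1.5625
c=cam("wrist")
print(ray(c,400/k,352/k,.05),ray(c,400/k,325/k,.01))
for z in(.05,.1): 
  for x in (.572,.618): print(z,proj(c,[x,.104,z])*k,proj(c,[x,.095,z])*k)
a=cv2.imread("pics/scene0.png");b=cv2.imread("pics/side0.png")
for n,im in(("scene",a),("side",b)):
  cc=cam(n)
  print(n,[proj(cc,[.596,y,.1]).round() for y in(.12,.104,.09)],[proj(cc,[.596,y,.05]).round() for y in(.12,.104,.09)])
s=cv2.resize(snapshot("scene")[140:220,250:350,::-1],(500,400),interpolation=2)
cv2.imwrite("pics/s1.png",s)
E
```

```text
[0.59522307 0.11215672 0.05      ] [0.5949259 0.1127133 0.01     ]
0.05 [353.96739544 364.05785209] [353.37406578 380.00765559]
0.05 [443.136761   369.27236103] [441.65720009 385.13273042]
0.1 [342.36232103 412.95626174] [341.77395831 432.00657847]
0.1 [452.45637126 419.24899854] [450.52018793 438.16698546]
scene [array([278., 170.]), array([282., 173.]), array([286., 175.])] [array([278., 183.]), array([282., 185.]), array([286., 188.])]
side [array([293., 182.]), array([296., 185.]), array([299., 188.])] [array([292., 198.]), array([295., 200.]), array([298., 203.])]
```

View pics/s1.png

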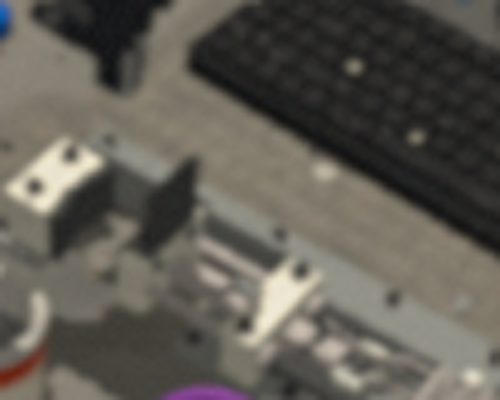

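The scene crop shows the dark plate standing clear at about (284,175), with the finger tips clearly in front of it. I'll descend and feel for contact.

Request:
apply_moves:
  plan:
    - [0,0.001,0.0375,0,0,0,1]
    - [0,0,0.0375,0,0,0,1]
    - [0,0,0,0,0,0,1]
    - [-0.008,0,0,0,0,0,1]
    - [-0.008,0,0,0,0,0,1]
    - [-0.004,0,0,0,0,0,1]

```text
t: 2.0
tcp_pos: [0.599, 0.1147, 0.0679]
tool_rot: [0.686, 0.728, 0.001, 0.001]
force: [-0.1, 0.0, -0.3]
finger_gap: 0.0
gripper_force: 0.0
```

Request:
apply_moves:
  plan:
    - [-0.005,0,0,0,0,0,1]
    - [-0.005,0,0,0,0,0,1]
    - [-0.005,0,0,0,0,0,1]

```text
t: 2.38
tcp_pos: [0.5991, 0.1028, 0.067]
tool_rot: [0.686, 0.728, 0.002, -0.001]
force: [-0.3, 9.7, 3.5]
finger_gap: -0.001
gripper_force: 4.4
```

Request:
apply_moves:
  plan:
    - [-0.008,0,0,0,0,0,1]
    - [-0.008,-0.001,0,0,0,0,1]
    - [-0.008,-0.001,0,0,0,0,1]
    - [-0.008,0,0,0,0,0,1]
    - [-0.004,0,0,0,0,0,1]
    - [0,0,0,0,0,0,1]

```text
t: 3.12
tcp_pos: [0.6014, 0.0674, 0.0671]
tool_rot: [0.686, 0.728, 0.004, 0.001]
force: [3.6, 10.5, 0.6]
finger_gap: 0.001
gripper_force: 5.3
```

```bash
python3 - <<'E'
from h import *
k=1.5625
s=sense();c=cam("wrist",s);i=snapshot("wrist")[:,:,::-1]
cv2.imwrite("pics/w2v.png",cv2.resize(i,(800,600),interpolation=2))
a=snapshot("scene")[140:240,250:370,::-1]
cv2.imwrite("pics/m2.png",np.hstack([cv2.resize(i,(400,300)),cv2.resize(a,(360,300),interpolation=2)]))
E
```

```text
(no output)
```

View pics/m2.png

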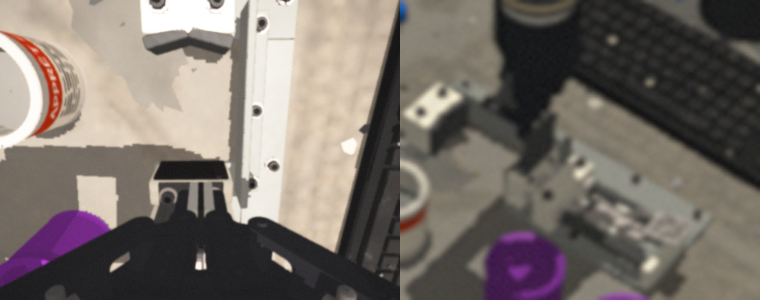

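The jaw is open by about 40 mm, with its rubber face at (192,170) in the left half of the picture. I'll push another 8 mm.

Request:
apply_moves:
  plan:
    - [-0.004,-0.001,0,0,0,0,1]
    - [-0.004,-0.001,0,0,0,0,1]
    - [0,0,0,0,0,0,1]

```text
t: 3.6
tcp_pos: [0.6019, 0.0596, 0.0672]
tool_rot: [0.686, 0.728, 0.005, 0.002]
force: [7.7, 12.4, -2.5]
finger_gap: 0.004
gripper_force: 5.9
```

```bash
cat >> h.py <<'E'
def rub(c,g,z=.05):
    # row profile of the dark rubber face near image column of clamp centre
    pass
E
python3 - <<'E'
from h import *
s=sense();c=cam("wrist",s);i=snapshot("wrist")
g=i.mean(2)[170:300,235:262].mean(1)
print(s["tcp_pos"],s["force"],[(170+j,int(x)) for j,x in enumerate(g) if 20<j<90 and j%2==0])
for v in(206,212,220,230): print(v,ray(c,246,v,.05).round(4))
E
```

```text
[0.6018607  0.05963852 0.06715909] [ 7.65229721 12.41905002 -2.50726744] [(192, 198), (194, 160), (196, 133), (198, 154), (200, 157), (202, 142), (204, 120), (206, 51), (208, 26), (210, 26), (212, 26), (214, 27), (216, 26), (218, 26), (220, 26), (222, 26), (224, 27), (226, 29), (228, 44), (230, 139), (232, 159), (234, 97), (236, 92), (238, 92), (240, 93), (242, 91), (244, 87), (246, 87), (248, 87), (250, 88), (252, 89), (254, 89), (256, 89), (258, 90)]
206 [0.5954 0.0773 0.05  ]
212 [0.5955 0.0739 0.05  ]
220 [0.5958 0.0693 0.05  ]
230 [0.5961 0.0634 0.05  ]
```

Request:
apply_moves:
  plan:
    - [0.004,0.001,0,0,0,0,1]
    - [0.004,0.001,0,0,0,0,1]
    - [0.004,0,0,0,0,0,1]
    - [0.008,0,0,0,0,0,1]
    - [0.01,0,0,0,0,0,1]
    - [0,0,0,0,0,0,1]

```text
t: 4.4
tcp_pos: [0.5972, 0.0871, 0.0662]
tool_rot: [0.685, 0.729, -0.0, -0.0]
force: [0.5, -0.6, -0.5]
finger_gap: -0.002
gripper_force: 0.0
```

```bash
python3 - <<'E'
from h import *
s=sense();c=cam("wrist",s);i=snapshot("wrist")
cv2.imwrite("pics/w3.png",i[:,:,::-1])
g=i.mean(2)[170:300,235:262].mean(1)
d=[170+j for j,x in enumerate(g) if x<60]
print(s["tcp_pos"],s["force"],d[0],d[-1],len(d))
import itertools
for v in (d[0],d[-1],215,225,235,245): print(v,ray(c,246,v,.05).round(4))
print([(170+j,int(x)) for j,x in enumerate(g) if j%3==0])
E
```

```text
[0.59717681 0.08709461 0.06615609] [ 0.48218025 -0.55886735 -0.51989516] 230 299 34
230 [0.5912 0.0912 0.05  ]
299 [0.5935 0.0476 0.05  ]
215 [0.5907 0.0999 0.05  ]
225 [0.591  0.0941 0.05  ]
235 [0.5914 0.0882 0.05  ]
245 [0.5917 0.0822 0.05  ]
[(170, 167), (173, 171), (176, 170), (179, 171), (182, 172), (185, 172), (188, 153), (191, 125), (194, 104), (197, 90), (200, 86), (203, 85), (206, 84), (209, 84), (212, 85), (215, 85), (218, 85), (221, 85), (224, 84), (227, 82), (230, 39), (233, 55), (236, 62), (239, 63), (242, 65), (245, 66), (248, 66), (251, 67), (254, 68), (257, 68), (260, 68), (263, 70), (266, 68), (269, 63), (272, 44), (275, 36), (278, 29), (281, 25), (284, 26), (287, 25), (290, 26), (293, 26), (296, 26), (299, 25)]
```

The jaw is caught: the fingers are free at y=0.087, well inside the shut position. Next I'll lift and turn 90°.

Request:
apply_moves:
  plan:
    - [0.01,0,-0.01,0,0,0,1]
    - [0,0,-0.05,0,0,0,1]
    - [0,0,-0.06,0,0,0.1,0.5]
    - [0,0,-0.01,0,0,0.18,0]
    - [0,0,0,0,0,0.18,-0.18]
    - [0,0,0,0,0,0.18,-0.18]
    - [0,0,0,0,0,0.18,-0.18]
    - [0,0,0,0,0,0.18,-0.18]

```text
t: 5.45
tcp_pos: [0.597, 0.0968, 0.1971]
tool_rot: [0.951, 0.308, 0.0, 0.0]
force: [-0.5, -0.0, -0.6]
finger_gap: 0.588
gripper_force: 0.0
```

Request:
apply_moves:
  plan:
    - [0,0,0,0,0,0.18,-0.18]
    - [0,0,0,0,0,0.18,-0.18]
    - [0,0,0,0,0,0.18,-0.18]
    - [0,0,0,0,0,0.031,-0.18]
    - [0,0,0,0,0,0,-0.18]

```text
t: 6.08
tcp_pos: [0.597, 0.0967, 0.1967]
tool_rot: [1.0, 0.031, 0.0, -0.0]
force: [-0.2, -0.1, 0.2]
finger_gap: 0.589
gripper_force: 0.0
```

```bash
python3 - <<'E'
from h import *
s=sense();c=cam("wrist",s);i=snapshot("wrist")[:,:,::-1]
cv2.imwrite("pics/w4.png",i);cv2.imwrite("pics/w4v.png",cv2.resize(i,(800,600),interpolation=2))
R=Ro.from_quat(s["tool_rot"]).as_matrix();print(s["tcp_pos"],s["finger_gap"],s["q"].round(3),R.round(3))
E
```

```text
[0.59703144 0.09667196 0.19670885] 0.5893578846602151 [-0.024  0.54   1.52   0.     1.08   1.484] [[ 0.998  0.063  0.   ]
 [ 0.063 -0.998  0.   ]
 [ 0.    -0.    -1.   ]]
```

View pics/w4v.png

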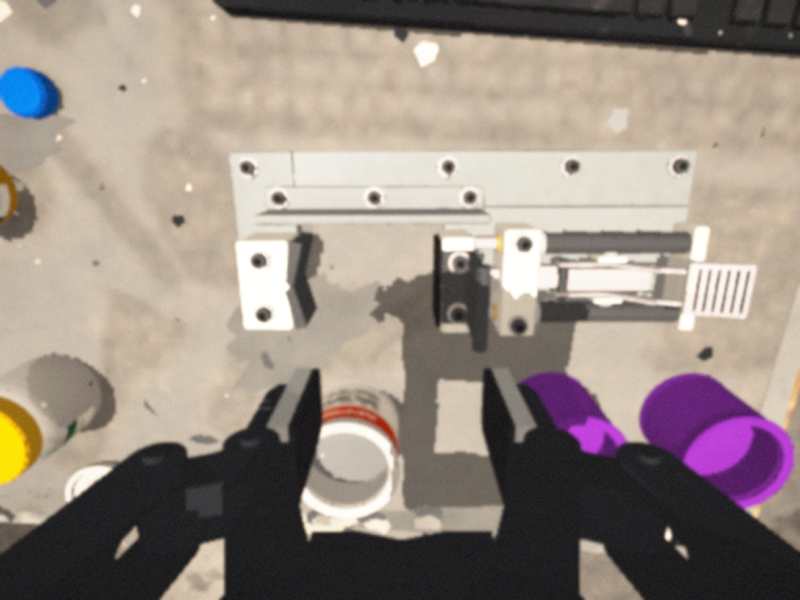

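The wrist view shows the jaw caught open, with its rubber face at u≈436. The vee tips are at u≈314, the back stop edge at v≈222, the tin rim around (350,470) and the thumb pad at (723,290). The clamp lines up with the image axes.

```bash
python3 - <<'E'
from h import *
k=1.5625
s=sense();c=cam("wrist",s);R=Ro.from_quat(s["tool_rot"]).as_matrix();o=s["tcp_pos"]
def p(n,u,v,z):
  X=ray(c,u/k,v/k,z);print(n,X.round(4),"tool",(R.T@(X-o))[:2].round(4))
p("tip near",314,302,.048);p("tip far",308,236,.048);p("rubber n",435,328,.05);p("rubber f",436,236,.05)
p("fj L",238,330,.048);p("fj R",294,328,.048);p("fj n",265,330,.048);p("fj f",265,238,.048)
p("stop top",375,221,.042);p("stop top2",375,212,.042);p("pad",723,290,.062);p("tin rim front",352,517,.066);p("rimR",398,470,.066);p("rim back",360,420,.066)
E
```

```text
tip near [0.5788 0.1503 0.048 ] tool [-0.0149 -0.0547]
tip far [0.6196 0.1544 0.048 ] tool [ 0.0261 -0.0562]
rubber n [0.5672 0.0742 0.05  ] tool [-0.0313  0.0205]
rubber f [0.6247 0.0784 0.05  ] tool [0.0264 0.0199]
fj L [0.5573 0.1978 0.048 ] tool [-0.0334 -0.1035]
fj R [0.5609 0.1626 0.048 ] tool [-0.032  -0.0681]
fj n [0.5584 0.1808 0.048 ] tool [-0.0334 -0.0865]
fj f [0.6168 0.1799 0.048 ] tool [ 0.0249 -0.0819]
stop top [0.6303 0.1152 0.042 ] tool [ 0.0342 -0.0165]
stop top2 [0.6356 0.1155 0.042 ] tool [ 0.0396 -0.0164]
pad [ 0.6055 -0.091   0.062 ] tool [-0.0033  0.1877]
tin rim front [0.436 0.12  0.066] tool [-0.1593 -0.0335]
rimR [0.4743 0.0916 0.066 ] tool [-0.1229 -0.0027]
rim back [0.509  0.1176 0.066 ] tool [-0.0866 -0.0264]
```

Request:
apply_moves:
  plan:
    - [-0.04,-0.01,0,0,0,0,0.18]
    - [-0.05,-0.01,0,0,0,0,0.18]
    - [-0.05,-0.01,0,0,0,0,0.18]
    - [-0.043,-0.009,0,0,0,0,0.18]
    - [0,0,0.05,0,0,0,0.18]
    - [0,0,0.03,0,0,0,0.18]
    - [0,0,0,0,0,0,0.18]

```text
t: 7.0
tcp_pos: [0.4107, 0.1243, 0.1151]
tool_rot: [1.0, 0.031, -0.002, 0.0]
force: [0.3, -0.4, -0.0]
finger_gap: 0.411
gripper_force: 0.0
```

```bash
python3 - <<'E'
from h import *
k=1.5625
s=sense();c=cam("wrist",s);R=Ro.from_quat(s["tool_rot"]).as_matrix();o=s["tcp_pos"];print(o,s["finger_gap"])
i=snapshot("wrist")[:,:,::-1];cv2.imwrite("pics/w5v.png",cv2.resize(i,(800,600),interpolation=2))
print(proj(c,o+R@[.0595,0,(o[2]-.066)])*k)
for d in((.0235,0),(.095,0),(.0595,.0357),(.0595,-.0357)): print(proj(c,o+R@[*d,(o[2]-.066)])*k)
E
```

```text
[0.41069007 0.1242649  0.11510573] 0.4112943385959176
[403.13507855 189.90800915]
[402.9937946  281.36579546]
[403.29032743  89.41025737]
[496.62994785 189.94458514]
[309.63431571 189.87143085]
```

View pics/w5v.png

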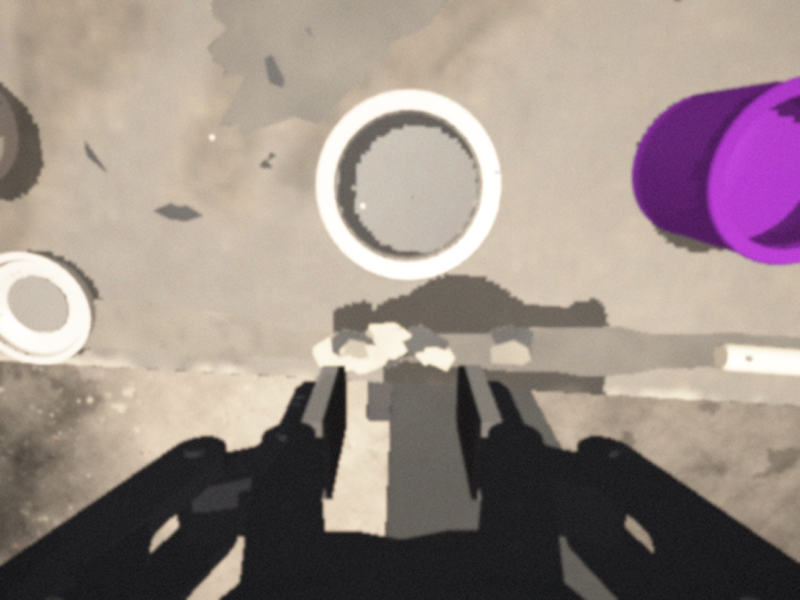

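The tin rim is centred at (408,184), so the tin is 61.5 mm ahead and 2 mm to the right of the TCP. I'll descend and start pushing.

Request:
apply_moves:
  plan:
    - [0,0.002,0.041,0,0,0,0.18]
    - [0,0,0.041,0,0,0,0.18]
    - [0,0,0,0,0,0,0.18]
    - [0.008,0,0,0,0,0,0.18]
    - [0.008,0,0,0,0,0,0.18]
    - [0.006,0.001,0,0,0,0,0.18]
    - [0.006,0.001,0,0,0,0,0.18]
    - [0,0,0,0,0,0,0.18]

```text
t: 8.05
tcp_pos: [0.4406, 0.122, 0.0347]
tool_rot: [1.0, 0.03, 0.0, 0.0]
force: [-2.5, 0.6, 2.6]
finger_gap: 0.408
gripper_force: 1.5
```

```bash
cat > loc.py <<'E'
from h import *
s=sense();c=cam("wrist",s);R=Ro.from_quat(s["tool_rot"]).as_matrix();o=s["tcp_pos"]
i=snapshot("wrist");g=cv2.GaussianBlur(i,(3,3),0)
hsv=cv2.cvtColor(g,cv2.COLOR_RGB2HSV)
m=((hsv[...,2]>215)&(hsv[...,1]<40)).astype(np.uint8)
cs,_=cv2.findContours(m,cv2.RETR_EXTERNAL,cv2.CHAIN_APPROX_NONE)
print(o.round(4),s["force"].round(1),s["finger_gap"].round(3),s["t"])
for q in cs:
    (u,v),r=cv2.minEnclosingCircle(q)
    if 35<r<95:
        X=ray(c,u,v,.066);e=ray(c,u+r,v,.066);print("rim",round(u),round(v),round(r),X.round(4),"tool",(R.T@(X-o))[:2].round(4),"rad",np.linalg.norm(e-X).round(4))
cv2.imwrite("pics/last.png",i[:,:,::-1])
E
python3 loc.py
```

```text
Traceback (most recent call last):
  File "loc.py", line 7, in <module>
    print(o.round(4),s["force"].round(1),s["finger_gap"].round(3),s["t"])
                                         ^^^^^^^^^^^^^^^^^^^^^
AttributeError: 'float' object has no attribute 'round'
```

```bash
sed -i 's/s\["finger_gap"\].round(3)/s["finger_gap"]/' loc.py; python3 loc.py
```

```text
[0.4406 0.122  0.0345] [-2.6 -0.3  2.8] 0.4125713191604989 8.1
```

```bash
python3 - <<'E'
from h import *
i=cv2.imread("pics/last.png");c=cam("wrist");s=sense();R=Ro.from_quat(s["tool_rot"]).as_matrix();o=s["tcp_pos"]
for d in(.035,.042,.05): print(d,proj(c,o+R@[d,0,o[2]-.066]), proj(c,o+R@[d+.0355,0,o[2]-.066]))
h=cv2.cvtColor(i,cv2.COLOR_BGR2HSV)
for v in range(60,384,12): print(v,[int(x) for x in h[v,100:420:16,2]])
E
```

```text
0.035 [258.79332493 203.45565961] [259.0325497  104.36132169]
0.042 [258.83717742 185.29059375] [259.08514487  82.574764  ]
0.05 [258.88918765 163.74633947] [259.14774707  56.64298958]
60 [167, 173, 176, 177, 173, 184, 179, 180, 180, 190, 194, 189, 184, 190, 200, 204, 203, 201, 199, 191]
72 [170, 169, 134, 180, 177, 182, 184, 181, 183, 184, 194, 190, 181, 190, 202, 202, 201, 200, 199, 201]
84 [170, 172, 125, 178, 179, 182, 183, 180, 191, 200, 218, 185, 198, 196, 208, 199, 202, 202, 199, 203]
96 [187, 177, 178, 173, 175, 179, 183, 246, 254, 254, 254, 254, 254, 200, 206, 206, 199, 200, 202, 202]
108 [176, 176, 180, 175, 173, 178, 253, 254, 251, 141, 111, 183, 254, 254, 208, 202, 200, 198, 199, 205]
120 [174, 174, 180, 169, 166, 195, 254, 151, 103, 204, 205, 204, 183, 254, 254, 201, 196, 201, 204, 204]
132 [193, 177, 207, 205, 192, 254, 235, 102, 205, 201, 201, 202, 197, 113, 254, 218, 203, 204, 203, 206]
144 [196, 188, 206, 197, 183, 254, 103, 150, 204, 202, 198, 200, 196, 195, 229, 254, 201, 204, 208, 206]
156 [197, 193, 137, 189, 251, 254, 103, 203, 200, 200, 199, 199, 198, 197, 150,
[... 1075 characters left out ...]
 37, 124, 35, 35, 32, 27, 104, 104, 103, 107, 104, 27, 28, 34, 31, 28, 43, 35]
300 [33, 35, 34, 33, 34, 33, 31, 24, 247, 247, 133, 132, 160, 30, 38, 33, 36, 32, 34, 31]
312 [31, 34, 49, 63, 30, 31, 26, 50, 245, 249, 132, 240, 192, 32, 32, 34, 30, 34, 31, 35]
324 [36, 32, 63, 42, 33, 29, 31, 249, 248, 127, 102, 183, 231, 55, 32, 29, 32, 37, 32, 31]
336 [29, 33, 29, 33, 32, 33, 31, 196, 212, 125, 106, 111, 106, 29, 31, 32, 30, 31, 33, 106]
348 [193, 30, 31, 43, 30, 30, 29, 27, 31, 31, 33, 28, 31, 32, 27, 29, 33, 32, 36, 30]
360 [26, 33, 38, 209, 25, 27, 32, 31, 32, 29, 31, 30, 28, 29, 31, 30, 31, 84, 30, 32]
372 [29, 31, 180, 208, 32, 32, 28, 31, 30, 30, 27, 27, 29, 30, 24, 33, 31, 98, 33, 28]
```

Request:
apply_moves:
  plan:
    - [0.008,0.002,0,0,0,0,0.18]
    - [0.008,0.003,0,0,0,0,0.18]
    - [0.008,0.003,0,0,0,0,0.18]
    - [0.008,0.003,0,0,0,0,0.18]
    - [0.006,0.002,0,0,0,0,0.18]
    - [0,0,0,0,0,0,0.18]

```text
t: 8.9
tcp_pos: [0.4808, 0.111, 0.0343]
tool_rot: [1.0, 0.03, 0.002, 0.0]
force: [0.2, -0.0, -0.3]
finger_gap: 0.408
gripper_force: 0.0
```

```bash
cat > loc.py <<'E'
from h import *
s=sense();c=cam("wrist",s);R=Ro.from_quat(s["tool_rot"]).as_matrix();o=s["tcp_pos"]
i=snapshot("wrist");hsv=cv2.cvtColor(i,cv2.COLOR_RGB2HSV)
print(o.round(4),s["force"].round(1),s["t"])
m=((hsv[...,2]>235)&(hsv[...,1]<45)).astype(np.uint8);m[270:]=0
n,l,st,ce=cv2.connectedComponentsWithStats(m)
for j in range(1,n):
    x,y,w,h,a=st[j]
    if a>150:
        p=np.argwhere(l==j)[:,::-1].astype(np.float32);(u,v),r=cv2.minEnclosingCircle(p)
        X=ray(c,u,v,.066);print("comp",st[j],"circ",round(u),round(v),round(r),"tool",(R.T@(X-o))[:2].round(4),"rad",np.linalg.norm(ray(c,u+r,v,.066)-X).round(4))
# gaps at rim height: jaw tops row profile
cv2.imwrite("pics/last.png",i[:,:,::-1])
E
python3 loc.py
```

```text
[0.4808 0.111  0.0343] [ 0.2 -0.  -0.3] 8.9
comp [  46    0   86   71 4156] circ 88 34 55 tool [ 0.0921 -0.0548] rad 0.0176
comp [470  33  42  51 850] circ 491 58 32 tool [0.0851 0.0759] rad 0.0105
comp [379  56  48  18 767] circ 402 64 25 tool [0.0833 0.0472] rad 0.0081
comp [ 162   85  190  170 6771] circ 256 177 95 tool [ 0.0452 -0.0009] rad 0.0344
```

```bash
python3 - <<'E'
from h import *
i=cv2.imread("pics/last.png");c=cam("wrist");s=sense();R=Ro.from_quat(s["tool_rot"]).as_matrix();o=s["tcp_pos"]
t=lambda u,v,z:(R.T@(ray(c,u,v,z)-o))[:2].round(4)
g=i.mean(2)
for v in (20,40,60,70): print(v,[int(x) for x in g[v-3:v+4,36:420:6].mean(0)])
print(t(132,35,.048),t(46,35,.048),t(90,71,.048))
for u in (150,330,340,350,360,370,380): print(u,t(u,40,.05))
E
```

```text
20 [121, 124, 210, 244, 246, 244, 244, 236, 240, 243, 243, 250, 249, 250, 251, 91, 93, 96, 38, 35, 34, 39, 72, 73, 77, 149, 150, 149, 147, 152, 151, 151, 153, 153, 154, 154, 151, 150, 149, 150, 148, 152, 151, 152, 154, 153, 151, 149, 151, 153, 152, 153, 42, 15, 16, 14, 22, 32, 124, 85, 86, 196, 138, 89]
40 [126, 125, 132, 243, 246, 168, 45, 31, 75, 63, 132, 167, 250, 250, 251, 249, 91, 97, 101, 44, 36, 35, 40, 131, 131, 131, 133, 146, 151, 148, 152, 150, 147, 150, 152, 149, 150, 145, 135, 151, 152, 152, 154, 155, 154, 154, 152, 151, 149, 147, 146, 130, 19, 16, 16, 17, 27, 91, 77, 86, 191, 124, 53, 79]
60 [145, 147, 145, 183, 246, 248, 247, 247, 234, 228, 241, 249, 251, 251, 251, 252, 208, 90, 99, 105, 54, 35, 37, 40, 133, 129, 130, 128, 129, 128, 128, 125, 127, 131, 131, 131, 131, 132, 153, 153, 155, 154, 152, 153, 153, 152, 148, 144, 143, 146, 147, 81, 18, 17, 16, 17, 32, 189, 243, 246, 241, 246, 247, 248]
70 [149, 150, 147, 148, 201, 204, 199, 199, 199, 200, 199, 198, 197, 205, 205, 206, 182, 108, 83, 58, 35, 35, 35, 35, 101, 131, 130, 129, 128, 129, 126, 125, 124, 128, 130, 131, 131, 134, 145, 154, 153, 151, 152, 149, 144, 144, 140, 143, 146, 151, 147, 129, 18, 31, 50, 76, 112, 206, 244, 245, 244, 240, 241, 240]
[ 0.0952 -0.0474] [ 0.0952 -0.0795] [ 0.0826 -0.0649]
150 [ 0.0931 -0.0402]
330 [0.0932 0.0263]
340 [0.0932 0.03  ]
350 [0.0932 0.0336]
360 [0.0932 0.0373]
370 [0.0932 0.041 ]
380 [0.0932 0.0447]
```

Request:
apply_moves:
  plan:
    - [0.007,0.001,0,0,0,0,0.18]
    - [0.008,0.001,0,0,0,0,0.18]
    - [0.008,0,0,0,0,0,0.18]
    - [0.005,0,0,0,0,0,0.18]
    - [0,0,0,0,0,0,0.18]

```text
t: 9.57
tcp_pos: [0.5084, 0.1111, 0.0344]
tool_rot: [1.0, 0.03, 0.001, 0.0]
force: [-0.8, -0.5, 0.4]
finger_gap: 0.409
gripper_force: 0.0
```

```bash
python3 loc.py; python3 - <<'E'
from h import *
i=cv2.imread("pics/last.png");c=cam("wrist");s=sense();R=Ro.from_quat(s["tool_rot"]).as_matrix();o=s["tcp_pos"]
t=lambda u,v,z:(R.T@(ray(c,u,v,z)-o))[:2].round(4)
g=i.mean(2)
for v in (20,50,80,110,140,160):
  r=g[v-1:v+2].mean(0)
  # fixed jaw top right edge: last >225 in u<190 ; rubber: last <30 run start/end in 300..420
  L=[u for u in range(20,190) if r[u]>225]; B=[u for u in range(300,430) if r[u]<28]
  if L and B: print(v,L[0],L[-1],B[0],B[-1],t(L[-1],v,.048),t(B[-1],v,.05))
E
```

```text
[0.5084 0.1111 0.0344] [-0.8 -0.5  0.4] 9.575
comp [  42    0   93  142 7763] circ 88 70 84 tool [ 0.0814 -0.0566] rad 0.0277
comp [ 163   87  188  168 5518] circ 256 178 94 tool [ 0.0447 -0.0009] rad 0.0341
comp [368 132  43  14 530] circ 389 137 22 tool [0.0595 0.0455] rad 0.0076
20 45 120 346 417 [ 0.1002 -0.0512] [0.0998 0.0574]
50 50 120 343 370 [ 0.09   -0.0525] [0.0898 0.0414]
80 55 122 342 364 [ 0.0793 -0.053 ] [0.0792 0.0402]
110 61 130 339 408 [ 0.0681 -0.0512] [0.0682 0.0584]
```

Request:
apply_moves:
  plan:
    - [0.007,0,0,0,0,0,0.18]
    - [0.008,0,0,0,0,0,0.18]
    - [0.008,0,0,0,0,0,0.18]
    - [0.007,0,0,0,0,0,0.18]
    - [0,0,0,0,0,0,0.18]

```text
t: 10.25
tcp_pos: [0.5387, 0.1129, 0.0344]
tool_rot: [1.0, 0.03, 0.002, 0.0]
force: [0.0, 0.4, 0.4]
finger_gap: 0.411
gripper_force: 0.0
```

```bash
python3 loc.py
```

```text
[0.5387 0.1129 0.0344] [0.  0.4 0.4] 10.25
comp [465  62  26  22 283] circ 478 72 16 tool [0.0809 0.0724] rad 0.0053
comp [373  72  45  17 744] circ 395 80 23 tool [0.0782 0.0454] rad 0.0078
comp [  55   79   88  132 7052] circ 98 146 77 tool [ 0.0565 -0.0566] rad 0.0273
comp [ 163   86  188  169 6322] circ 256 177 94 tool [ 0.0449 -0.0009] rad 0.0342
comp [361 204  40  12 436] circ 380 209 20 tool [0.0328 0.0456] rad 0.0075
```

Request:
apply_moves:
  plan:
    - [0.004,0,0,0,0,0,0.18]
    - [0.004,0,0,0,0,0,0.18]
    - [0.003,0,0,0,0,0,0.18]
    - [0,0,0,0,0,0,0.18]

```text
t: 10.8
tcp_pos: [0.5485, 0.1136, 0.0343]
tool_rot: [1.0, 0.03, 0.0, 0.0]
force: [-1.1, 0.1, 0.3]
finger_gap: 0.412
gripper_force: 0.7
```

Request:
apply_moves:
  plan:
    - [0.002,0,0,0,0,0,0.18]
    - [0,0,0,0,0,0,0.18]

```text
t: 11.05
tcp_pos: [0.55, 0.1137, 0.0343]
tool_rot: [1.0, 0.03, 0.0, 0.0]
force: [-2.0, -0.5, 0.4]
finger_gap: 0.41
gripper_force: 1.1
```

```bash
python3 loc.py
```

```text
[0.55   0.1137 0.0343] [-2.  -0.5  0.4] 11.05
comp [ 163   87  188  167 6298] circ 256 179 94 tool [ 0.0445 -0.0009] rad 0.0342
comp [459  92  32  34 432] circ 474 108 22 tool [0.0695 0.0734] rad 0.0075
comp [370 102  45  18 725] circ 392 111 23 tool [0.0683 0.0454] rad 0.0079
comp [  60  109   85  126 6633] circ 102 172 74 tool [ 0.0468 -0.0568] rad 0.0268
comp [359 229  39  11 372] circ 378 234 19 tool [0.023  0.0456] rad 0.0074
```

Not clearly home yet, so I'll continue in small steps until the force rises.

Request:
apply_moves:
  plan:
    - [0.002,0,0,0,0,0,0.18]
    - [0,0,0,0,0,0,0.18]

```text
t: 11.35
tcp_pos: [0.5523, 0.1138, 0.0343]
tool_rot: [1.0, 0.03, 0.0, 0.0]
force: [-1.4, 0.2, 0.4]
finger_gap: 0.413
gripper_force: 1.0
```

Request:
apply_moves:
  plan:
    - [0.002,0,0,0,0,0,0.18]
    - [0,0,0,0,0,0,0.18]

```text
t: 11.6
tcp_pos: [0.5524, 0.1139, 0.0342]
tool_rot: [1.0, 0.03, -0.002, 0.0]
force: [-4.4, -0.6, 2.7]
finger_gap: 0.411
gripper_force: 2.5
```

```bash
python3 loc.py
```

```text
[0.5524 0.1139 0.0342] [-4.4 -0.6  2.7] 11.6
comp [ 162   88  189  167 6252] circ 256 180 94 tool [ 0.0442 -0.001 ] rad 0.0342
comp [458  98  54  41 826] circ 484 116 31 tool [0.0669 0.0771] rad 0.0107
comp [370 109  45  17 736] circ 392 118 23 tool [0.066  0.0456] rad 0.0079
comp [  61  116   85  124 6527] circ 102 178 74 tool [ 0.0448 -0.0566] rad 0.0267
comp [359 234  39  11 358] circ 378 238 19 tool [0.0213 0.0458] rad 0.0074
```

Request:
apply_moves:
  plan:
    - [0.003,0,0,0,0,0,0.18]
    - [0,0,0,0,0,0,0.18]

```text
t: 11.9
tcp_pos: [0.5526, 0.1139, 0.0341]
tool_rot: [1.0, 0.031, -0.005, 0.0]
force: [-9.0, -1.7, 6.5]
finger_gap: 0.411
gripper_force: 5.3
```

```bash
python3 loc.py | head -2;  python3 - <<'E'
from h import *
i=cv2.imread("pics/last.png");a=snapshot("scene")[140:240,230:370,::-1]
cv2.imwrite("pics/m3.png",np.hstack([cv2.resize(i,(400,300)),cv2.resize(a,(400,300),interpolation=2)]))
E
```

```text
[0.5526 0.1139 0.0341] [-9.  -1.7  6.5] 11.9
comp [ 162   88  190  167 6207] circ 256 181 95 tool [ 0.0439 -0.0009] rad 0.0343
```

Request:
apply_moves:
  plan:
    - [-0.003,0,0,0,0,0,0.18]
    - [-0.007,0,0,0,0,0,0.18]
    - [-0.02,0,0,0,0,0,0.18]
    - [0,0,-0.05,0,0,0,0.18]
    - [0,0,-0.055,0,0,0,0.18]
    - [0,0,-0.055,0,0,0,1]
    - [0,0,0,0,0,0,1]

```text
t: 12.88
tcp_pos: [0.5319, 0.1124, 0.1995]
tool_rot: [1.0, 0.03, 0.008, 0.0]
force: [1.5, 0.3, -0.3]
finger_gap: 0.005
gripper_force: 0.0
```

```bash
sed -i 's/m\[270:\]=0/pass/' loc.py; python3 loc.py
```

```text
[0.5319 0.1124 0.1995] [ 1.5  0.3 -0.3] 12.875
comp [ 216   71   82   85 1889] circ 256 113 43 tool [ 0.0611 -0.0014] rad 0.0364
comp [ 343   77   38   76 1760] circ 358 114 40 tool [0.0598 0.0856] rad 0.0342
comp [ 463   78   49   73 1102] circ 478 115 37 tool [0.0594 0.189 ] rad 0.032
comp [306  82  22  23 206] circ 317 91 13 tool [0.0788 0.0498] rad 0.011
comp [ 168   85   37   63 1828] circ 186 116 35 tool [ 0.0585 -0.0619] rad 0.0301
comp [389 108  55  14 702] circ 416 114 28 tool [0.0598 0.1358] rad 0.0236
comp [  50  253   52   46 1182] circ 75 276 27 tool [-0.0956 -0.1807] rad 0.0266
comp [386 292  67  14 664] circ 419 300 33 tool [-0.1233  0.164 ] rad 0.0336
```

Request:
apply_moves:
  plan:
    - [0.01,0.04,0,0,0,0,1]
    - [0.013,0.042,0,0,0,0,1]
    - [0.013,0.042,0,0,0,0,1]
    - [0.013,0.042,0,0,0,0,1]
    - [0.012,0.042,0,0,0,0,1]
    - [0,0,0.04,0,0,0,1]
    - [0,0,0.04,0,0,0,1]
    - [0,0,0,0,0,0,1]

```text
t: 13.92
tcp_pos: [0.5971, -0.0908, 0.1095]
tool_rot: [1.0, 0.03, -0.005, -0.002]
force: [0.3, 0.3, 0.9]
finger_gap: 0.002
gripper_force: 0.0
```

```bash
python3 loc.py; python3 - <<'E'
from h import *
i=cv2.imread("pics/last.png");c=cam("wrist");o=sense()["tcp_pos"]
print(proj(c,[.6055,-.091,.062]),proj(c,o))
i=cv2.imread("pics/last.png");a=cv2.imread("pics/m3.png")
cv2.imwrite("pics/m4.png",np.hstack([cv2.resize(i,(400,300)),cv2.resize(snapshot("scene")[130:240,220:367,::-1],(400,300),interpolation=2)]))
E
```

```text
[ 0.5971 -0.0908  0.1095] [0.3 0.3 0.9] 13.925
comp [184  40  17  21 268] circ 193 49 11 tool [ 0.0981 -0.0353] rad 0.0058
comp [ 137   78  125   45 2782] circ 199 94 63 tool [ 0.0753 -0.0331] rad 0.0357
comp [ 167  128   96   48 1617] circ 217 152 50 tool [ 0.0419 -0.0246] rad 0.0298
comp [  58  147   57   95 2705] circ 92 194 51 tool [ 0.0159 -0.1031] rad 0.0318
comp [  9 155  30  12 321] circ 24 160 15 tool [ 0.0369 -0.1408] rad 0.0091
comp [ 123  168  145   43 2439] circ 195 184 72 tool [ 0.0226 -0.0386] rad 0.0441
comp [139 203  58  10 240] circ 168 208 29 tool [ 0.0071 -0.0567] rad 0.018
[258.24376142 205.03222489] [258.22060383 249.80555706]
```

View pics/m4.png

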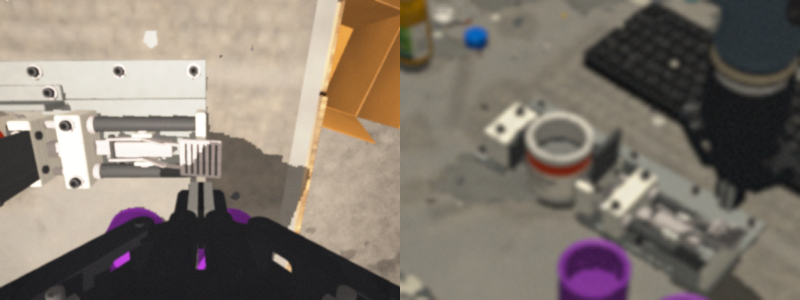

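The tin stands upright in the mouth with the jaw still open. The thumb pad is at (201,158) in the left half, about 9 mm ahead of the TCP. Now I'll press it.

Request:
apply_moves:
  plan:
    - [0.009,0,0.02,0,0,0,1]
    - [0,0,0.02,0,0,0,1]
    - [0,0,0.006,0,0,0,1]
    - [0,0,0.005,0,0,0,1]
    - [0,0,0.004,0,0,0,1]
    - [0,0,0.003,0,0,0,1]
    - [0,0,0.002,0,0,0,1]
    - [0,0,0,0,0,0,1]

```text
t: 15.02
tcp_pos: [0.6103, -0.0914, 0.0549]
tool_rot: [1.0, 0.03, 0.001, 0.0]
force: [0.5, -1.6, 3.2]
finger_gap: -0.001
gripper_force: 1.1
```

```bash
python3 - <<'E'
from h import *
cv2.imwrite("pics/q.png",snapshot("scene")[:,:,::-1]);s=sense();print(s["tcp_pos"],s["force"])
E
```

```text
[ 0.61020263 -0.09127671  0.05480903] [ 1.6994667  -2.00681365  2.84538232]
```

Request:
apply_moves:
  plan:
    - [0,0,0.003,0,0,0,1]
    - [0,0,0.003,0,0,0,1]
    - [0,0,0.002,0,0,0,1]
    - [0,0,0,0,0,0,1]
    - [0,0,0,0,0,0,1]

```text
t: 15.7
tcp_pos: [0.6091, -0.091, 0.0462]
tool_rot: [1.0, 0.03, -0.0, -0.0]
force: [-0.5, -1.8, 2.6]
finger_gap: -0.002
gripper_force: 1.0
```

```bash
python3 - <<'E'
from h import *
a=cv2.imread("pics/q.png");b=snapshot("scene")[:,:,::-1].copy();cv2.imwrite("pics/q2.png",b)
c=cam("scene")
def red(i):
  h=cv2.cvtColor(i,cv2.COLOR_BGR2HSV);m=((h[...,0]<8)|(h[...,0]>172))&(h[...,1]>130)&(h[...,2]>60);m[:170]=0;m[210:]=0;m[:,:250]=0;m[:,320:]=0
  p=np.argwhere(m);return p.mean(0),len(p)
print(red(a),red(b))
print(proj(c,[.5937,.1148,.05]),proj(c,[.593,.1256,.05]))
d=cv2.absdiff(a,b).max(2);ys,xs=np.where(d>40);print(len(ys),xs.min(),xs.max(),ys.min(),ys.max())
print(sense()["force"],sense()["t"])
E
```

```text
(array([190.9375  , 277.859375]), 64) (array([189.89473684, 273.78947368]), 57)
[278.5243735  183.92626707] [275.56349703 182.24346399]
1907 81 383 0 308
[-0.78728897 -0.14988252  2.64377103] 15.75
```

The tin has moved about 4 px toward the fixed jaw, so the jaw has sprung shut on it. I'll lift off and verify.

Request:
apply_moves:
  plan:
    - [0,0,-0.01,0,0,0,1]
    - [0,0,-0.03,0,0,0,1]
    - [0,0,-0.05,0,0,0,1]
    - [0,0,-0.05,0,0,0,1]
    - [-0.03,-0.03,0,0,0,0,1]
    - [-0.03,-0.03,0,0,0,0,1]
    - [0,0,0,0,0,0,1]
    - [0,0,0,0,0,0,1]

```text
t: 16.75
tcp_pos: [0.5468, -0.0348, 0.187]
tool_rot: [1.0, 0.031, 0.001, 0.0]
force: [-0.3, 0.5, 0.8]
finger_gap: -0.003
gripper_force: 0.0
```

Request:
apply_moves:
  plan:
    - [0,-0.05,0,0,0,0,1]
    - [0,-0.05,0,0,0,0,1]
    - [0,-0.05,0,0,0,0,1]
    - [0,0,0,0,0,0,1]

```text
t: 17.25
tcp_pos: [0.5376, 0.1175, 0.1863]
tool_rot: [0.999, 0.032, 0.001, -0.0]
force: [1.0, -1.1, 0.5]
finger_gap: -0.003
gripper_force: 0.0
```

```bash
python3 loc.py; python3 - <<'E'
from h import *
b=snapshot("scene")[:,:,::-1];h=cv2.cvtColor(np.ascontiguousarray(b),cv2.COLOR_BGR2HSV)
m=((h[...,0]<8)|(h[...,0]>172))&(h[...,1]>130)&(h[...,2]>60);m[:170]=0;m[210:]=0;m[:,:250]=0;m[:,320:]=0
p=np.argwhere(m);print(p.mean(0),len(p))
i=cv2.imread("pics/last.png");c=cam("wrist");s=sense();R=Ro.from_quat(s["tool_rot"]).as_matrix();o=s["tcp_pos"]
# clamp-frame report: origin (.5935,.127), yaw 3.7deg
h=cv2.cvtColor(i,cv2.COLOR_BGR2HSV);m=((h[...,2]>235)&(h[...,1]<45)).astype(np.uint8)
n,l,st,ce=cv2.connectedComponentsWithStats(m)
y=np.deg2rad(3.7)
for j in range(1,n):
  if st[j][4]>150:
    (u,v),r=cv2.minEnclosingCircle(np.argwhere(l==j)[:,::-1].astype(np.float32));X=ray(c,u,v,.066)[:2]-[.5935,.127]
    print(st[j],(np.cos(y)*X[0]+np.sin(y)*X[1]).round(4),(-np.sin(y)*X[0]+np.cos(y)*X[1]).round(4))
E
```

```text
[0.5376 0.1175 0.1863] [ 1.  -1.1  0.5] 17.25
comp [ 208   76   86   89 2021] circ 251 120 44 tool [ 0.0563 -0.0057] rad 0.0362
comp [ 352   81   33   79 1719] circ 368 120 41 tool [0.0561 0.0902] rad 0.0339
comp [477  82  35  76 548] circ 488 120 39 tool [0.0565 0.1882] rad 0.0317
comp [296  86  26  23 241] circ 308 95 14 tool [0.0753 0.04  ] rad 0.011
comp [ 169   88   39   66 1973] circ 188 121 37 tool [ 0.0552 -0.057 ] rad 0.0301
comp [332 114  20  14 273] circ 342 121 11 tool [0.0553 0.0686] rad 0.0092
comp [383 114  13  14 162] circ 388 120 9 tool [0.0557 0.107 ] rad 0.007
comp [404 114  37  14 490] circ 422 121 19 tool [0.0553 0.1345] rad 0.0155
comp [  48  260   53   47 1198] circ 74 282 28 tool [-0.0954 -0.175 ] rad 0.0263
comp [394 300  68  15 650] circ 428 306 34 tool [-0.1213  0.1662] rad 0.0331
[189.79661017 273.77966102] 59
[ 208   76   86   89 2021] 0.0001 -0.0032
[ 352   81   33   79 1719] -0.0003 -0.0991
[477  82  35  76 548] -0.0002 -0.1972
[296  86  26  23 241] 0.019 -0.0489
[ 169   88   39   66 1973] -0.0007 0.0481
[332 114  20  14 273] -0.0011 -0.0775
[383 114  13  14 162] -0.0007 -0.1159
[404 114  37  14 490] -0.0012 -0.1434
[  48  260   53   47 1198] -0.1509 0.1664
[394 300  68  15 650] -0.178 -0.1747
```

```bash
python3 -c "
from station import *
print(sign_off())"
```

```text
the job is handed in; nothing more can be done
None
```

The tin is pushed home and clamped upright in the vee, and the job was handed in at about 17 s with the arm clear of everything.

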